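Find the pump's soft foot and shim it

ROBOT

A 6-joint arm with a two-finger parallel gripper is mounted at the origin on a cart in front of the work surface, level with it; the furniture and walls round the work are solid. World frame = base frame: x ahead of the robot, y to its left, z up, the work surface at z = 0. Lengths are in m, angles in degrees, forces in N, time in s.
With the tool pointing down it reaches from about 0.325 to 0.9 m from the base axis. Payload 6.1 kg.
Tool frame: the origin (TCP) lies between the finger pads; the fingertips stand 8 mm ahead of it and the grasp point (between the pads) lies 11 mm behind it; z points along the fingers, y is the direction in which the jaws open and shut (so a half turn about z gives the same grasp; the last joint's range is limited). The gripper opens to 87 mm and grips with 3 to 60 N. Pads are 19 mm wide; open, the fingers measure 117 mm over their backs; the gripper's body (75 mm by 190 mm) begins 51 mm behind the grasp point.
Start: joints at [63.593, 12.628, 87.462, -0, 79.91, -7.225], TCP at [0.205, 0.59, 0.231] pointing down, gripper open.
Joint ranges: [-170.65, 170.65], [-52.31, 119.04], [5.05, 147.46], [-71.25, 251.25], [11.57, 151.72], [-153.62, 153.62]. Speed limits (degrees/s): [147.25, 147.25, 172.46, 180, 180, 180].

INTERFACE

Orientations are given as [roll, pitch, yaw] about the fixed x, y, z axes, in that order (R = Rz(yaw) Ry(pitch) Rx(roll)).
In Python, from workcell import robot gives the robot as it stands.
- The arm moves only by the tool apply_moves, never from a script. Its argument "increments" is a list of rows, each an object with "travel": the shift along the tool's x, y, z in mm, a list of three; "delta_rot": the turn, a rotation vector about the tool's x, y, z in rad, a list of three; "claw": the finger opening in mm, from 0 to 87. A call has 1 to 5 rows; each row is the pose to reach, as a shift and turn from the pose measured when the call began, along the tool's axes at that moment; what a row does not reach only later rows make up. A row lasts 1/10 s, in which the tool goes at most 50 mm and 8.59 degrees, less where a joint would pass 70% of its speed; a pose out of reach is approached as far as the arm can. A call with a gripper value outside its range is refused whole. The fingers move at their own pace and stop on an object; "grip_force" is the grip in N (left out, the last holds). Time passes only in rows, so rows that repeat a pose let the fingers close. It gives the time, the measured TCP pose, the force and the opening at its end, in the units of the state.
- robot.read_state(): the state, without advancing time (a new reading comes with each control period).
- robot.capture(name): name is "scene" or "top"; returns a dict with "frame" (384x512x3 uint8, red, green, blue), "fx", "fy", "cx", "cy" (pixels), "extrinsics" (4x4, takes a point from camera to world coordinates). Camera axes: x right, y up, looking along -z (the intrinsics and any distortion apply to the point x, -y, -z); pixel columns grow to the right and rows downward; lengths in m; the calibration is good to about 2 mm. A picture is of the moment at which its call begins. There is no depth.
- robot.finish_job(): hands the job in, once; it reports no verdict.
Trained networks look in the newest picture that a camera, given by its name, has taken for a name from the list of things; names that differ only in an ending like _2 or _b are one class to them, and where a whole thing is asked for, a point or a joint stands for the part that bears it (a point fixed in the world has none). Each returns a list of dicts, best first, with "score" (0 to 1); they miss things now and then, are a little off and sometimes report something else, mostly with a low value. They report only what shows in the picture. A call takes as long as a camera call.
- robot.masks_of(camera, name): "region" (384x512 bool, what is visible of it) and "point" ([row, column] in pixels, amid what is visible of it).
- robot.spot_point(camera, name): "point" ([row, column] in pixels: a listed point, or the origin of a listed thing).
The state is a dict: "clock": time; "joint_pos": joint angles; "joint_vel": joint speeds; "tau": joint torques, N m; "position": TCP position; "tcp_rot": TCP orientation; "force": force on the tool from outside, world axes, zero at the start; "ft_torque": the same for the moment, N m; "gripper_width": finger opening in m.
Only numpy, scipy, OpenCV 4.12 (cv2) and the standard library are available. Lean on these libraries where they do the work, as an engineer would, in place of code of your own. Each camera call takes 0.05 s, during which the arm holds its last target.

TASK

The small vacuum pump rocks: one corner of its base plate does not reach its rest. Press on the corners of the plate with shut fingertips to find the one that gives, then push that corner's shim lever down flat, leaving the other three levers standing and the things around undisturbed. Finish with the fingertips pressing down on that same corner, holding it firmly (5 N or more) to show that it no longer gives.

Things in the scene. Friction and masses are not known exactly. Their poses are not given: they have to be found in the camera images.
- pump: small vacuum pump: motor and pump head in line on a bare aluminium base plate 70 x 168 x 10 mm, long side across the robot's view. Axes: x away from the robot, y left along the plate, z up. Origin: mid-plate, 5 mm below its upper side, on the rubber bush about which it can tilt. Motor and head stand up to 50 mm above the plate, within 52 mm of its middle along y; the plate's ends are bare
- subframe: fixed grey steel tray, 74 x 226 mm, origin under its middle on the worktop. The plate is bolted to it in the middle and stands with a foot at each corner on four rests. One rest, another in each run, is 4 to 5 mm low: pressed with 5 N that corner sinks 4 to 5 mm (plate tilts 0.06 to 0.1 rad) and springs back when let go; the other corners do not give
- corner_fl (a point): spot on the upper side of the base plate at its front left corner, 10 mm in from both edges: where to press that corner. About 72 mm above the worktop
- corner_fr (a point): spot on the upper side of the base plate at its front right corner, 10 mm in from both edges: where to press that corner. About 72 mm above the worktop
- corner_rl (a point): spot on the upper side of the base plate at its rear left corner, 10 mm in from both edges: where to press that corner. About 72 mm above the worktop
- corner_rr (a point): spot on the upper side of the base plate at its rear right corner, 10 mm in from both edges: where to press that corner. About 72 mm above the worktop
- lever_fl (a point): upper side of the thumb pad (round, 17 mm) of the front left shim lever: steel, 12 x 54 x 5 mm, pointing left along the plate's y. Hinge: in line with the corner spot, 6 mm beyond the plate's left edge, 5 mm below its upper side. This point is 27 mm out from and 37 mm above the hinge when standing, 45 and 3 mm when flat. 3 to 12 N from above pushes it down
- lever_fr (a point): upper side of the thumb pad (round, 17 mm) of the front right shim lever: steel, 12 x 54 x 5 mm, pointing right along the plate's y. Hinge: in line with the corner spot, 6 mm beyond the plate's right edge, 5 mm below its upper side. This point is 27 mm out from and 37 mm above the hinge when standing, 45 and 3 mm when flat. 3 to 12 N from above pushes it down
- lever_rl (a point): upper side of the thumb pad (round, 17 mm) of the rear left shim lever: steel, 12 x 54 x 5 mm, pointing left along the plate's y. Hinge: in line with the corner spot, 6 mm beyond the plate's left edge, 5 mm below its upper side. This point is 27 mm out from and 37 mm above the hinge when standing, 45 and 3 mm when flat. 3 to 12 N from above pushes it down
- lever_rr (a point): upper side of the thumb pad (round, 17 mm) of the rear right shim lever: steel, 12 x 54 x 5 mm, pointing right along the plate's y. Hinge: in line with the corner spot, 6 mm beyond the plate's right edge, 5 mm below its upper side. This point is 27 mm out from and 37 mm above the hinge when standing, 45 and 3 mm when flat. 3 to 12 N from above pushes it down
- shim_fl (a joint): angle of the front left shim lever: 0 to 0.06 at the start = standing, 49 degrees above level; 0.86 rad = flat (level), its stop. Its stiff hinge stays where it is left. Going flat, a cam at its root turns down on to the rest and fills a low rest's gap; on a sound rest there is no room for it and it should be left alone
- shim_fr (a joint): angle of the front right shim lever: 0 to 0.06 at the start = standing, 49 degrees above level; 0.86 rad = flat (level), its stop. Its stiff hinge stays where it is left. Going flat, a cam at its root turns down on to the rest and fills a low rest's gap; on a sound rest there is no room for it and it should be left alone
- shim_rl (a joint): angle of the rear left shim lever: 0 to 0.06 at the start = standing, 49 degrees above level; 0.86 rad = flat (level), its stop. Its stiff hinge stays where it is left. Going flat, a cam at its root turns down on to the rest and fills a low rest's gap; on a sound rest there is no room for it and it should be left alone
- shim_rr (a joint): angle of the rear right shim lever: 0 to 0.06 at the start = standing, 49 degrees above level; 0.86 rad = flat (level), its stop. Its stiff hinge stays where it is left. Going flat, a cam at its root turns down on to the rest and fills a low rest's gap; on a sound rest there is no room for it and it should be left alone
- marker: black marker, 12 x 135 x 12 mm, lying in front of the pump; a bystander. Origin: centre of its underside
- tape: roll of tan tape, 60 mm across, 19 mm high, lying flat to the right; a bystander. Origin: centre of its underside
- cup: white lidded sample cup, 51 mm across, 63 mm high, behind the pump; a bystander. Origin: centre of its underside
- vial: slim capped vial, 21 mm across, 90 mm high, standing behind the pump; a bystander. Origin: centre of its underside

How it is judged:
By the outcome, as a careful person would: the job done as asked, in the order asked, and still so for the second after the job is handed in, while the arm keeps its last pose, push and grip.
It also fails if it takes over 64 s, if anything falls off the work surface, if the arm or the gripper's body presses on something with over 40 N, if the wrist force passes 120 N, or if a joint passes its speed limit or range.

## Working session

There is one attempt and no reset: what is moved stays moved. The work goes in short steps, Python scripts to look and compute and a tool call to move; the robot and the scene stay as the last step left them, time stands still between calls to the robot, and variables do not carry over. Pictures are saved under pics/ and viewed, and the job is handed in when it is done.

Besides the shell and the picture viewer there is one more tool, called after "Call:" as a command line: name --argument value ..., lists and objects as JSON in quotes. apply_moves: Moves the arm, as the interface text tells. Its arguments: {"type":"object","properties":{"increments":{"type":"array","items":{"type":"object","properties":{"travel":{"type":"array","items":{"type":"number"}},"delta_rot":{"type":"array","items":{"type":"number"}},"claw":{"type":"number"}}}},"grip_force":{"type":"number"}},"required":["increments"]}

```bash
mkdir -p pics; ls; cat > h.py <<'E'
import numpy as np, cv2
from workcell import robot
def save(c,n):
    d=robot.capture(c); cv2.imwrite(f'pics/{n}.png',d['frame'][:,:,::-1]); return d
def ray(d,p):
    r,c=p; v=np.array([(c-d['cx'])/d['fx'],-(r-d['cy'])/d['fy'],-1.]); E=np.array(d['extrinsics'])
    return E[:3,3],E[:3,:3]@v
def atz(d,p,z):
    o,v=ray(d,p); return o+v*(z-o[2])/v[2]
def tri(rs):
    A=0;b=0
    for o,v in rs:
        v=v/np.linalg.norm(v);P=np.eye(3)-np.outer(v,v);A=A+P;b=b+P@o
    return np.linalg.solve(A,b)
E
python3 - <<'E'
from h import *
D={c:save(c,c+'0') for c in('scene','top')}
for d in D.values(): print([k for k in d], d['fx'],np.round(d['extrinsics'],3).tolist())
for n in ['pump','subframe']+[a+'_'+b for a in('corner','lever') for b in('fl','fr','rl','rr')]+['marker','tape','cup','vial']:
    rs=[]
    for c in D:
        for k in robot.spot_point(c,n)[:1]:
            z=.072 if 'corner' in n else .104 if 'lever' in n else .067 if n=='pump' else 0
            print(n,c,np.round(k['point'],1),round(k['score'],2),np.round(atz(D[c],k['point'],z),4)); rs.append(ray(D[c],k['point']))
    if len(rs)==2: print('   tri',np.round(tri(rs),4))
s=robot.read_state(); print(s)
E
```

```text
pics
['frame', 'fx', 'fy', 'cx', 'cy', 'extrinsics'] 490.95880440558244 [[-0.657, 0.366, -0.659, -0.185], [-0.754, -0.315, 0.577, 0.495], [0.004, 0.876, 0.483, 0.609], [0.0, 0.0, 0.0, 1.0]]
['frame', 'fx', 'fy', 'cx', 'cy', 'extrinsics'] 432.04254394997685 [[0.006, 0.99, -0.142, 0.359], [-1.0, 0.008, 0.014, -0.103], [0.015, 0.142, 0.99, 1.146], [0.0, 0.0, 0.0, 1.0]]
pump scene [235.6 231.4] 0.81 [0.4418 0.0048 0.067 ]
pump top [212.6 197.3] 0.97 [0.451  0.0074 0.067 ]
   tri [0.4484 0.0047 0.0642]
subframe scene [259.3 226.5] 0.73 [0.4592 0.0053 0.    ]
subframe top [213.7 200.8] 0.78 [0.4538 0.005  0.    ]
   tri [0.4549 0.0062 0.0026]
corner_fl scene [251.8 206.2] 0.83 [0.4252 0.0774 0.072 ]
corner_fl top [222.2 167.2] 0.84 [0.4262 0.0808 0.072 ]
   tri [0.4251 0.0793 0.0733]
corner_fr scene [247.8 184.8] 0.71 [0.4614 0.1001 0.072 ]
corner_fr top [218.7 231.9] 0.8 [ 0.436  -0.0792  0.072 ]
   tri [ 0.486  -0.0102  0.0092]
corner_rl scene [240.1 192.7] 0.92 [0.4724 0.0746 0.072 ]
corner_rl top [200.7 170.1] 0.72 [0.4798 0.0753 0.072 ]
   tri [0.4784 0.0738 0.0689]
corner_rr scene [2
[... 1228 characters left out ...]
 0.    ]
   tri [0.6322 0.0729 0.0031]
{'clock': 1.5, 'joint_pos': array([ 6.35929184e+01,  1.26265153e+01,  8.74628005e+01,  6.48386685e-04,
        7.99091581e+01, -7.22694917e+00]), 'joint_vel': array([ 0.11430482, -0.03788261, -0.09622512,  0.00587073, -0.00773317,
       -0.00874942]), 'tau': array([ 1.97133086e-03, -4.94533145e+01, -3.87706912e+01,  7.00641400e-02,
        4.67710022e-02, -2.02996523e-05]), 'position': array([0.20535527, 0.59029568, 0.23054626]), 'tcp_rot': array([ 1.79998406e+02, -4.41313960e-04,  1.60819754e+02]), 'force': array([ 0.78282408,  0.18775687, -0.32845554]), 'ft_torque': array([ 0.01666642, -0.03109765, -0.01099997]), 'gripper_width': 0.08688408725765168}
```

```bash
python3 - <<'E'
import cv2
a=cv2.imread('pics/top0.png')[170:260,110:290]
cv2.imwrite('pics/top0c.png',cv2.resize(a,(800,400),interpolation=cv2.INTER_CUBIC))
a=cv2.imread('pics/scene0.png')[150:290,120:330]
cv2.imwrite('pics/scene0c.png',cv2.resize(a,(800,533),interpolation=cv2.INTER_CUBIC))
E
```

```text
(no output)
```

View pics/top0.png

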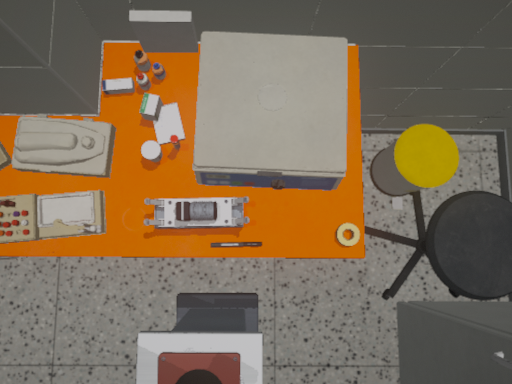

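```bash
sleep 0
```

```text
(no output)
```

View pics/top0c.png

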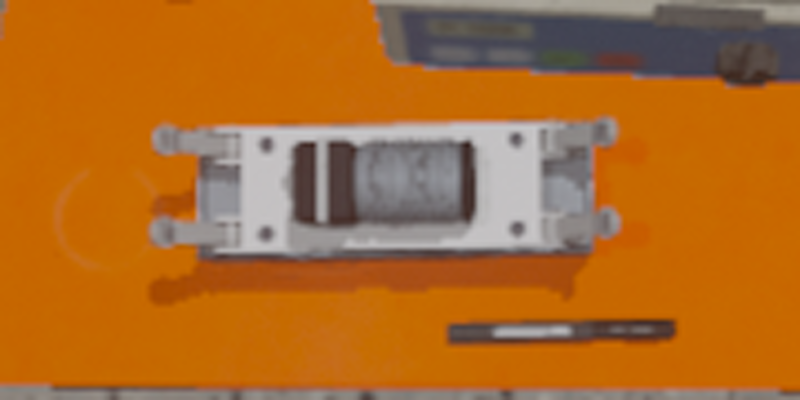

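View pics/scene0c.png

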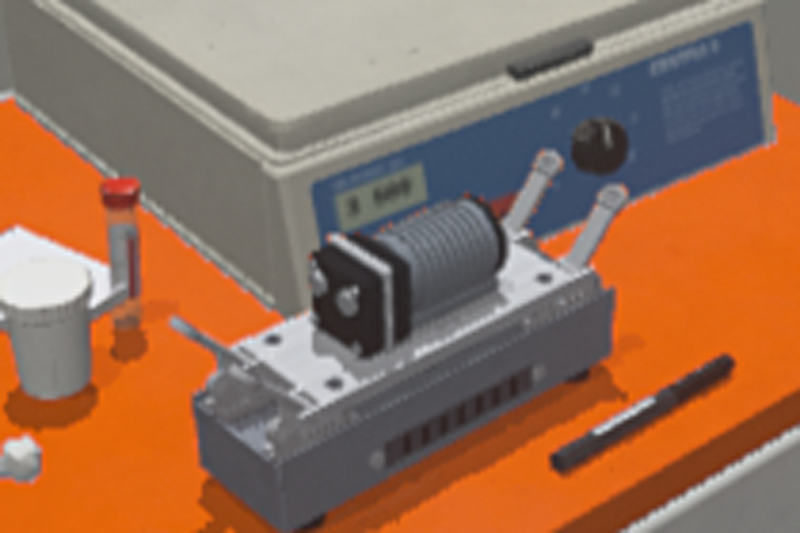

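```bash
cat > fit.py <<'E'
from h import *
from scipy.optimize import least_squares
def proj(d,P):
    E=np.array(d['extrinsics']);q=E[:3,:3].T@(P-E[:3,3]);return np.array([d['cy']-d['fy']*q[1]/-q[2],d['cx']+d['fx']*q[0]/-q[2]])
M={}
for n,sx,sy in(('fl',-1,1),('fr',-1,-1),('rl',1,1),('rr',1,-1)):
    M['corner_'+n]=(sx*25,sy*74,5); M['lever_'+n]=(sx*25,sy*(90+27),37)
M['pump']=(0,0,0)
if __name__=='__main__':
    obs=[]
    for rep in range(2):
        for c in('scene','top'):
            d=robot.capture(c)
            for n in M:
                for k in robot.spot_point(c,n)[:1]: obs.append((d,n,np.array(k['point']),c))
    def P(t,n):
        m=np.array(M[n])/1e3;c,s=np.cos(t[3]),np.sin(t[3]);return np.array([t[0]+c*m[0]-s*m[1],t[1]+s*m[0]+c*m[1],t[2]+m[2]])
    f=lambda t:np.concatenate([proj(d,P(t,n))-p for d,n,p,c in obs])
    r=least_squares(f,[.452,.006,.067,0],loss='cauchy',x_scale=[.01,.01,.01,.05])
    print(r.x); e=f(r.x).reshape(-1,2)
    for o,x in zip(obs,e): print(o[1],o[3],np.round(x,1))
    for n in M: print(n,np.round(P(r.x,n),4))
    T=d; S=obs[0][0]
    for nm,s,t in(('top fl corner',(192,192),(170,196)),('bottom front left',(231,200),(186,203)),):
        print(nm,tri([ray(S,s),ray(T,t)]))
    print('front bottom right',atz(T,(187,340),0),atz(T,(179,203),0))
    print(robot.read_state()['clock'])
E
python3 fit.py
```

```text
[0.45289699 0.00645703 0.0656499  0.02595544]
corner_fl scene [ 4.3 -0.3]
lever_fl scene [-0.2 -1.2]
corner_fr scene [-0.3 -0.9]
lever_fr scene [0.2 2.4]
corner_rl scene [0.4 0.5]
lever_rl scene [-2.3 -1.7]
corner_rr scene [ 2.6 -3.9]
lever_rr scene [-0.9  0.3]
pump scene [-3. -3.]
corner_fl top [ 0.5 -0.7]
lever_fl top [2.6 1.1]
corner_fr top [ 0.5 -1.4]
lever_fr top [-1.3 15.7]
corner_rl top [ 0.6 -1.8]
lever_rl top [ 1.7 -2.8]
corner_rr top [-1.3  5.1]
lever_rr top [0.1 3.4]
pump top [-1.3  0.8]
corner_fl scene [ 2.9 -1.8]
lever_fl scene [0.1 0.3]
corner_fr scene [ 0.1 -0. ]
lever_fr scene [-0.5  0.9]
corner_rl scene [-6.2  4.4]
lever_rl scene [ 13.  -97.9]
corner_rr scene [ 0.9 -0.2]
lever_rr scene [0.8 1.1]
pump scene [-3.2 -3.5]
corner_fl top [-1.  -3.9]
lever_fl top [1.9 0.7]
corner_fr top [20.6  0.9]
lever_fr top [0.4 2.9]
corner_rl top [ 1.4 -1.6]
lever_rl top [-1.  -0.3]
corner_rr top [-0.2  3. ]
lever_rr top [-0.   1.3]
pump top [-2.5  0.1]
corner_fl [0.426  0.0798 0.0706]
lever_fl [0.4249 0.1228 0.1026]
corner_fr [ 0.4298 -0.0682  0.0706]
lever_fr [ 0.4309 -0.1112  0.1026]
corner_rl [0.476  0.0811 0.0706]
lever_rl [0.4749 0.1241 0.1026]
corner_rr [ 0.4798 -0.0669  0.0706]
lever_rr [ 0.4809 -0.1099  0.1026]
pump [0.4529 0.0065 0.0656]
top fl corner [0.5526481  0.01135857 0.11894107]
bottom front left [0.53031915 0.00585049 0.03183003]
front bottom right [ 0.52834547 -0.36719975  0.        ] [0.54711412 0.00103749 0.        ]
3.5
```

View pics/scene0.png

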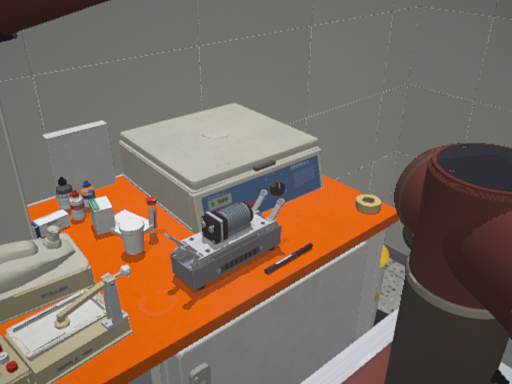

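```bash
cat > ov.py <<'E'
from fit import *
t=[.4529,.0065,.0656,.026]
def W(m):
    m=np.array(m)/1e3;c,s=np.cos(t[3]),np.sin(t[3]);return np.array([t[0]+c*m[0]-s*m[1],t[1]+s*m[0]+c*m[1],t[2]+m[2]])
for c,(r0,r1,c0,c1) in dict(top=(165,260,130,270),scene=(130,290,110,330)).items():
    d=robot.capture(c);im=d['frame'][r0:r1,c0:c1,::-1];k=800/(c1-c0);im=cv2.resize(im,None,fx=k,fy=k,interpolation=cv2.INTER_CUBIC)
    px=lambda m:tuple(int(v) for v in ((proj(d,W(m))-[r0,c0]+.5)*k)[::-1])
    pl=[px(m) for m in((35,84,5),(35,-84,5),(-35,-84,5),(-35,84,5))]
    cv2.polylines(im,[np.array(pl)],True,(0,255,0),1)
    for n in M: cv2.circle(im,px(M[n]),3,(0,0,255) if 'l'==n[0] else (255,0,0),-1)
    cv2.imwrite(f'pics/ov_{c}.png',im)
E
python3 ov.py
```

```text
(no output)
```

View pics/ov_top.png

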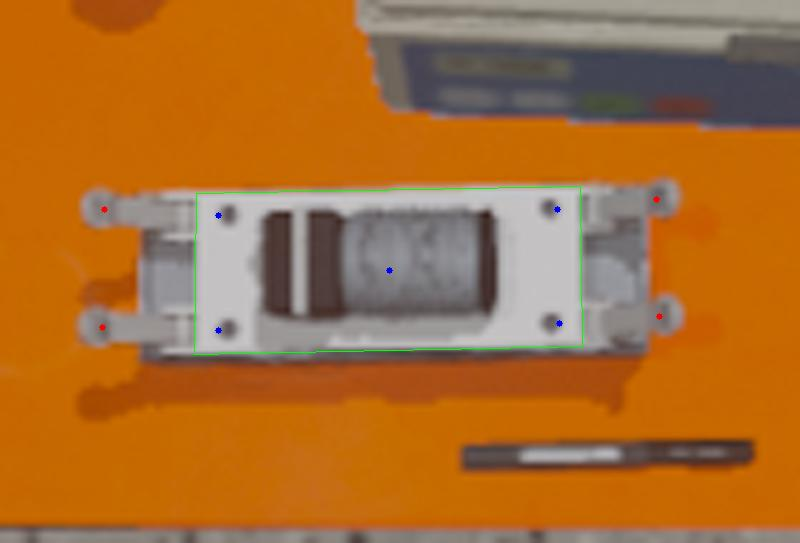

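View pics/ov_scene.png

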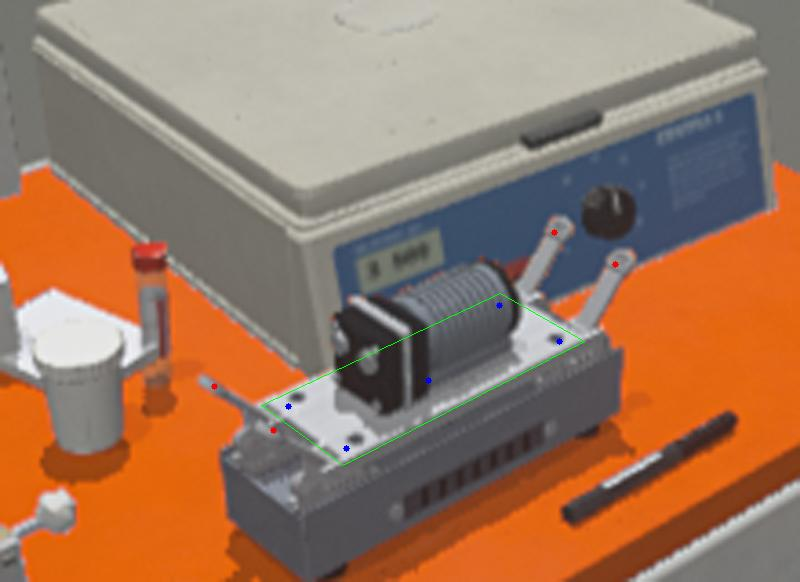

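```bash
cat > mv.py <<'E'
import sys
from h import *
from scipy.spatial.transform import Rotation as Ro
t=[.4529,.0065,.067,.026]
def W(m):
    m=np.array(m)/1e3;c,s=np.cos(t[3]),np.sin(t[3]);return np.array([t[0]+c*m[0]-s*m[1],t[1]+s*m[0]+c*m[1],t[2]+m[2]])
# args: pump-frame tip x y (mm), z above plate top mm, yaw deg
x,y,h,yaw=map(float,sys.argv[1:5])
s=robot.read_state();R=Ro.from_euler('xyz',s['tcp_rot'],degrees=True)
T=W((x,y,5+h))+[0,0,.008]
print('target',T.round(4),'travel',np.round(R.inv().apply(T-s['position'])*1e3,1),'rotvec',np.round((R.inv()*Ro.from_euler('xyz',[180,0,yaw],degrees=True)).as_rotvec(),4),'F',s['force'].round(2),s['clock'],s['joint_pos'].round(0))
E
python3 mv.py 25 70 90 181.5
```

```text
target [0.4761 0.0771 0.17  ] travel [-424.3 -395.7   60.5] rotvec [-0.     0.    -0.361] F [-0.35 -0.6  -0.23] 3.6 [64. 13. 87. -0. 80. -7.]
```

Call:
apply_moves --increments '[{"travel": [-40, -37, 0], "delta_rot": [0, 0, -0.12], "claw": 0}, {"travel": [-75, -70, 0], "delta_rot": [0, 0, -0.24], "claw": 0}, {"travel": [-110, -103, 0], "delta_rot": [0, 0, -0.361], "claw": 0}, {"travel": [-145, -136, 0], "delta_rot": [0, 0, -0.361], "claw": 0}, {"travel": [-180, -170, 0], "delta_rot": [0, 0, -0.361], "claw": 0}]'

```text
clock: 4.1
position: [0.3201, 0.3689, 0.2307]
tcp_rot: [180.0, 0.0, -178.5]
force: [2.2, 0.2, -0.1]
gripper_width: 0.0549
```

```bash
python3 mv.py 25 70 60 181.5
```

```text
target [0.4761 0.0771 0.14  ] travel [-148.  -295.9   90.7] rotvec [0.0003 0.0007 0.0007] F [ 2.23  0.19 -0.13] 4.1 [ 40.  -6. 107.  -0.  79. -52.]
```

Call:
apply_moves --increments '[{"travel": [-20, -41, 0], "claw": 0}, {"travel": [-40, -82, 0], "claw": 0}, {"travel": [-61, -123, 0], "claw": 0}, {"travel": [-82, -164, 0], "claw": 0}, {"travel": [-102, -205, 10], "claw": 0}]'

```text
$.increments[0]: bad value
```

```bash
python3 mv.py 25 70 60 181.5
```

```text
target [0.4761 0.0771 0.14  ] travel [-148.  -295.9   90.7] rotvec [0.0003 0.0007 0.0007] F [ 2.23  0.19 -0.13] 4.1 [ 40.  -6. 107.  -0.  79. -52.]
```

Every row must have the delta_rot field.

Call:
apply_moves --increments '[{"travel": [-20, -41, 0], "delta_rot": [0, 0, 0], "claw": 0}, {"travel": [-40, -82, 0], "delta_rot": [0, 0, 0], "claw": 0}, {"travel": [-61, -123, 0], "delta_rot": [0, 0, 0], "claw": 0}, {"travel": [-82, -164, 0], "delta_rot": [0, 0, 0], "claw": 0}, {"travel": [-102, -205, 10], "delta_rot": [0, 0, 0], "claw": 0}]'

```text
clock: 4.6
position: [0.4292, 0.1653, 0.2224]
tcp_rot: [179.9, 0.3, -178.5]
force: [1.4, 0.6, 0.2]
gripper_width: 0.0151
```

```bash
python3 mv.py 25 70 15 181.5
```

```text
target [0.4761 0.0771 0.095 ] travel [-43.9 -89.5 127.5] rotvec [0.0012 0.0047 0.0007] F [1.44 0.56 0.2 ] 4.6 [ 11. -11. 112.   0.  78. -80.]
```

Call:
apply_moves --increments '[{"travel": [-20, -42, 15], "delta_rot": [0, 0, 0], "claw": 0}, {"travel": [-44, -89, 30], "delta_rot": [0.001, 0.005, 0], "claw": 0}, {"travel": [-44, -89, 70], "delta_rot": [0.001, 0.005, 0], "claw": 0}, {"travel": [-44, -89, 100], "delta_rot": [0.001, 0.005, 0], "claw": 0}, {"travel": [-44, -89.5, 110], "delta_rot": [0.001, 0.005, 0], "claw": 0}]'

```text
clock: 5.1
position: [0.4737, 0.0764, 0.1091]
tcp_rot: [180.0, -0.4, -178.5]
force: [-1.5, 0.8, -0.3]
gripper_width: 0.0001
```

```bash
python3 mv.py 25 70 0 181.5; python3 ov.py
```

```text
target [0.4761 0.0771 0.08  ] travel [-2.6  0.6 29.1] rotvec [ 0.0003 -0.0063 -0.0008] F [-1.47  0.81 -0.31] 5.1 [ -0.   0. 115.   0.  65. -92.]
```

View pics/ov_scene.png

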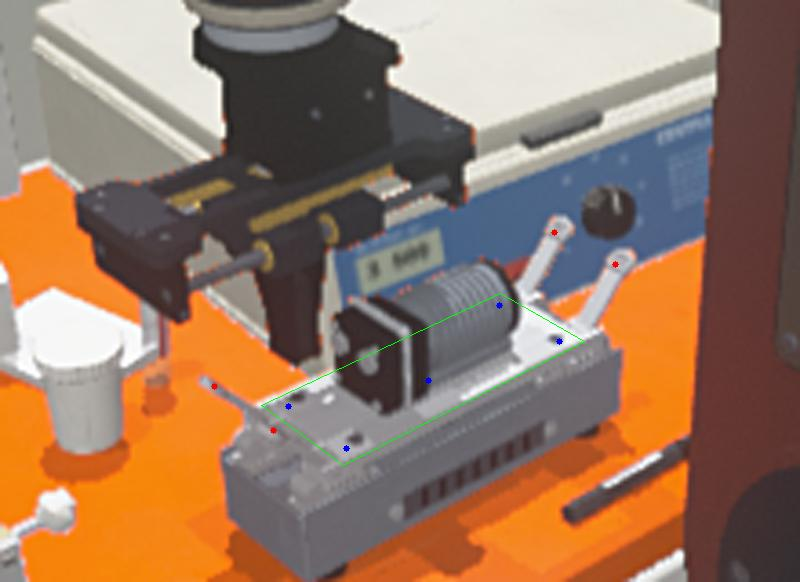

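Call:
apply_moves --increments '[{"travel": [-2.6, 0.6, 15], "delta_rot": [0, -0.006, 0], "claw": 0}, {"travel": [-2.6, 0.6, 22], "delta_rot": [0, -0.006, 0], "claw": 0}, {"travel": [-2.6, 0.6, 24], "delta_rot": [0, -0.006, 0], "claw": 0}, {"travel": [-2.6, 0.6, 25], "delta_rot": [0, -0.006, 0], "claw": 0}]'

```text
clock: 5.6
position: [0.4779, 0.0781, 0.0872]
tcp_rot: [180.0, 0.2, -178.4]
force: [0.1, -0.5, 1.6]
gripper_width: 0.0002
```

```bash
python3 mv.py 25 70 0 181.5
```

```text
target [0.4761 0.0771 0.08  ] travel [ 1.9 -0.9  7.2] rotvec [0.0002 0.0035 0.0014] F [ 0.11 -0.55  1.57] 5.6 [ -0.   2. 115.   0.  62. -92.]
```

Call:
apply_moves --increments '[{"travel": [1.5, -0.5, 1.5], "delta_rot": [0, 0.003, 0], "claw": 0}, {"travel": [1.5, -0.5, 3], "delta_rot": [0, 0.003, 0], "claw": 0}, {"travel": [1.5, -0.5, 3], "delta_rot": [0, 0.003, 0], "claw": 0}]'

```text
clock: 5.9
position: [0.4766, 0.0775, 0.0844]
tcp_rot: [180.0, 0.1, -178.4]
force: [0.6, 0.2, -1.5]
gripper_width: 0.0003
```

Call:
apply_moves --increments '[{"travel": [0, 0, 1.5], "delta_rot": [0, 0, 0], "claw": 0}, {"travel": [0, 0, 2], "delta_rot": [0, 0, 0], "claw": 0}, {"travel": [0, 0, 2], "delta_rot": [0, 0, 0], "claw": 0}]'

```text
clock: 6.2
position: [0.4765, 0.0775, 0.0823]
tcp_rot: [180.0, 0.0, -178.4]
force: [-0.2, -0.3, 0.1]
gripper_width: 0.0006
```

Call:
apply_moves --increments '[{"travel": [0, 0, 1.5], "delta_rot": [0, 0, 0], "claw": 0}, {"travel": [0, 0, 1.5], "delta_rot": [0, 0, 0], "claw": 0}]'

```text
clock: 6.4
position: [0.4763, 0.0775, 0.0805]
tcp_rot: [180.0, 0.0, -178.4]
force: [0.4, 0.2, 0.4]
gripper_width: 0.0004
```

Call:
apply_moves --increments '[{"travel": [0, 0, 1], "delta_rot": [0, 0, 0], "claw": 0}, {"travel": [0, 0, 1], "delta_rot": [0, 0, 0], "claw": 0}]'

```text
clock: 6.6
position: [0.4764, 0.0775, 0.0803]
tcp_rot: [180.0, 0.0, -178.4]
force: [-3.8, -0.1, 7.6]
gripper_width: 0.0004
```

Call:
apply_moves --increments '[{"travel": [0, 0, 1], "delta_rot": [0, 0, 0], "claw": 0}, {"travel": [0, 0, 1], "delta_rot": [0, 0, 0], "claw": 0}]'

```text
clock: 6.8
position: [0.4765, 0.0775, 0.0803]
tcp_rot: [-180.0, -0.0, -178.4]
force: [-5.4, -0.0, 8.6]
gripper_width: 0.001
```

Call:
apply_moves --increments '[{"travel": [0, 0, -10], "delta_rot": [0, 0, 0], "claw": 0}, {"travel": [10, 0, -14], "delta_rot": [0, 0, 0], "claw": 0}, {"travel": [35, 0, -14], "delta_rot": [0, 0, 0], "claw": 0}, {"travel": [50, 0, -10], "delta_rot": [0, 0, 0], "claw": 0}, {"travel": [50, 0, -7], "delta_rot": [0, 0, 0], "claw": 0}]'

```text
clock: 7.3
position: [0.425, 0.0762, 0.0872]
tcp_rot: [180.0, -0.1, -178.4]
force: [0.5, 0.5, -1.0]
gripper_width: 0.0
```

```bash
python3 mv.py -25 70 0 181.5
```

```text
target [0.4261 0.0758 0.08  ] travel [-1.1 -0.4  7.2] rotvec [ 0.0001 -0.001   0.0018] F [ 0.46  0.49 -0.98] 7.3 [ -0.  -5. 123.   0.  63. -92.]
```

Call:
apply_moves --increments '[{"travel": [-1, 0, 2], "delta_rot": [0, 0, 0], "claw": 0}, {"travel": [-1, 0, 4], "delta_rot": [0, 0, 0], "claw": 0}, {"travel": [-1, 0, 5.5], "delta_rot": [0, 0, 0], "claw": 0}, {"travel": [-1, 0, 5.5], "delta_rot": [0, 0, 0], "claw": 0}]'

```text
clock: 7.7
position: [0.4264, 0.0762, 0.0816]
tcp_rot: [180.0, -0.1, -178.4]
force: [-0.4, -0.1, -0.6]
gripper_width: 0.0007
```

Call:
apply_moves --increments '[{"travel": [0, 0, 1], "delta_rot": [0, 0, 0], "claw": 0}, {"travel": [0, 0, 2], "delta_rot": [0, 0, 0], "claw": 0}, {"travel": [0, 0, 2], "delta_rot": [0, 0, 0], "claw": 0}]'

```text
clock: 8.0
position: [0.4268, 0.0762, 0.0803]
tcp_rot: [-180.0, -0.1, -178.4]
force: [-2.3, -0.5, 7.6]
gripper_width: 0.0011
```

Call:
apply_moves --increments '[{"travel": [0, 0, 1], "delta_rot": [0, 0, 0], "claw": 0}, {"travel": [0, 0, 1], "delta_rot": [0, 0, 0], "claw": 0}]'

```text
clock: 8.2
position: [0.4268, 0.0762, 0.0803]
tcp_rot: [-180.0, -0.1, -178.4]
force: [-5.1, 0.2, 11.0]
gripper_width: 0.0002
```

Call:
apply_moves --increments '[{"travel": [0, 0, -30], "delta_rot": [0, 0, 0], "claw": 0}, {"travel": [0, 0, -70], "delta_rot": [0, 0, 0], "claw": 0}, {"travel": [0, -20, -75], "delta_rot": [0, 0, 0], "claw": 0}, {"travel": [0, -65, -75], "delta_rot": [0, 0, 0], "claw": 0}, {"travel": [0, -110, -75], "delta_rot": [0, 0, 0], "claw": 0}]'

```text
clock: 8.7
position: [0.4306, -0.0346, 0.1562]
tcp_rot: [-180.0, 0.0, -178.2]
force: [0.3, -0.4, -0.2]
gripper_width: 0.0006
```

```bash
python3 mv.py -25 -70 0 181.5
```

```text
target [ 0.4297 -0.0641  0.08  ] travel [  1.7 -29.5  76.2] rotvec [-0.0007  0.0001  0.0045] F [ 0.28 -0.37 -0.19] 8.7 [ -15.  -11.  119.   -0.   71. -107.]
```

Call:
apply_moves --increments '[{"travel": [1.7, -29.5, 0], "delta_rot": [0, 0, 0.004], "claw": 0}, {"travel": [1.7, -29.5, 10], "delta_rot": [0, 0, 0.004], "claw": 0}, {"travel": [1.7, -29.5, 45], "delta_rot": [0, 0, 0.004], "claw": 0}, {"travel": [1.7, -29.5, 66], "delta_rot": [0, 0, 0.004], "claw": 0}, {"travel": [1.7, -29.5, 70], "delta_rot": [0, 0, 0.004], "claw": 0}]'

```text
clock: 9.2
position: [0.4272, -0.0627, 0.083]
tcp_rot: [179.9, -0.3, -178.5]
force: [-1.4, 0.7, 0.1]
gripper_width: 0.0006
```

```bash
python3 mv.py -25 -70 0 181.5;python3 ov.py
```

```text
target [ 0.4297 -0.0641  0.08  ] travel [-2.5 -1.5  3. ] rotvec [ 0.0018 -0.0055  0.0006] F [-1.36  0.73  0.08] 9.2 [ -19.   -4.  123.   -0.   62. -110.]
```

View pics/ov_scene.png

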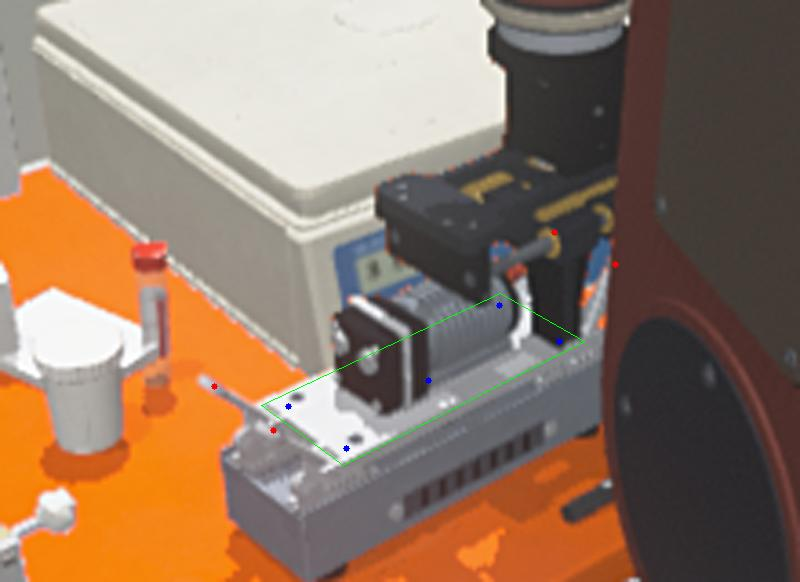

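Call:
apply_moves --increments '[{"travel": [-2, -1.5, 1], "delta_rot": [0, -0.005, 0], "claw": 0}, {"travel": [-2, -1.5, 2], "delta_rot": [0, -0.005, 0], "claw": 0}, {"travel": [-2, -1.5, 2.5], "delta_rot": [0, -0.005, 0], "claw": 0}]'

```text
clock: 9.6
position: [0.4319, -0.0649, 0.0838]
tcp_rot: [-180.0, 0.3, -178.4]
force: [0.0, -0.9, -0.4]
gripper_width: 0.0002
```

Call:
apply_moves --increments '[{"travel": [0, 0, 1], "delta_rot": [0, 0, 0], "claw": 0}, {"travel": [0, 0, 1], "delta_rot": [0, 0, 0], "claw": 0}]'

```text
clock: 9.8
position: [0.4322, -0.065, 0.0832]
tcp_rot: [-180.0, 0.3, -178.4]
force: [0.3, 0.1, 0.1]
gripper_width: 0.0006
```

Call:
apply_moves --increments '[{"travel": [0, 0, 1], "delta_rot": [0, 0, 0], "claw": 0}, {"travel": [0, 0, 1], "delta_rot": [0, 0, 0], "claw": 0}]'

```text
clock: 10.0
position: [0.4322, -0.065, 0.0822]
tcp_rot: [-180.0, 0.3, -178.4]
force: [-0.0, 0.4, 0.1]
gripper_width: 0.0003
```

Call:
apply_moves --increments '[{"travel": [1, 0, 1.5], "delta_rot": [0, 0, 0], "claw": 0}, {"travel": [1, 0, 3], "delta_rot": [0, 0, 0], "claw": 0}, {"travel": [1, 0, 3], "delta_rot": [0, 0, 0], "claw": 0}]'

```text
clock: 10.3
position: [0.4312, -0.0651, 0.0794]
tcp_rot: [-180.0, 0.3, -178.4]
force: [-1.6, -1.3, 4.1]
gripper_width: 0.0008
```

Call:
apply_moves --increments '[{"travel": [0, 0, 1], "delta_rot": [0, 0, 0], "claw": 0}, {"travel": [0, 0, 1], "delta_rot": [0, 0, 0], "claw": 0}]'

```text
clock: 10.5
position: [0.4311, -0.0651, 0.0789]
tcp_rot: [-180.0, 0.3, -178.4]
force: [-4.0, 0.3, 6.9]
gripper_width: 0.0005
```

Call:
apply_moves --increments '[{"travel": [0, 0, 1.5], "delta_rot": [0, 0, 0], "claw": 0}, {"travel": [0, 0, 1.5], "delta_rot": [0, 0, 0], "claw": 0}]'

```text
clock: 10.7
position: [0.4311, -0.0651, 0.0782]
tcp_rot: [-180.0, 0.2, -178.4]
force: [-4.2, 1.3, 11.3]
gripper_width: 0.0004
```

Call:
apply_moves --increments '[{"travel": [0, 0, 2], "delta_rot": [0, 0, 0], "claw": 0}, {"travel": [0, 0, 2], "delta_rot": [0, 0, 0], "claw": 0}]'

```text
clock: 10.9
position: [0.4311, -0.0652, 0.0773]
tcp_rot: [-180.0, 0.2, -178.4]
force: [-5.9, 1.6, 13.8]
gripper_width: 0.0004
```

```bash
python3 ov.py; python3 mv.py 25 -70 12 181.5
```

```text
target [ 0.4797 -0.0628  0.092 ] travel [-48.7   1.  -14.5] rotvec [-0.0005  0.0036  0.0017] F [-6.47  1.83 13.22] 11.0 [ -19.   -4.  123.    0.   61. -111.]
```

View pics/ov_scene.png

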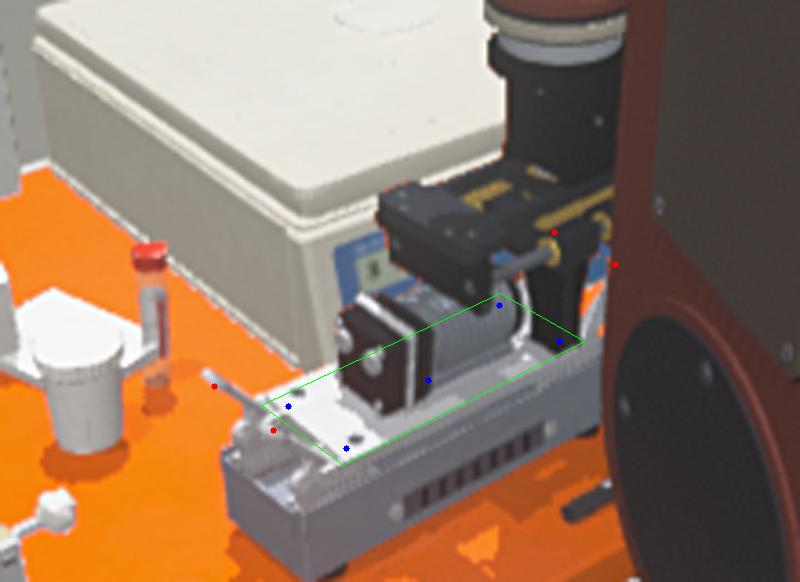

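View pics/ov_top.png

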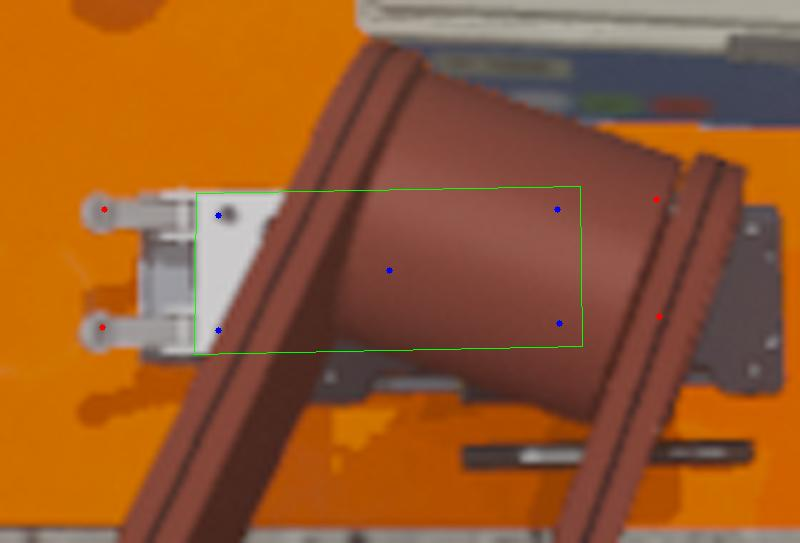

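Call:
apply_moves --increments '[{"travel": [0, 0, -8], "delta_rot": [0, 0, 0], "claw": 0}, {"travel": [-5, 1, -16], "delta_rot": [0, 0.003, 0], "claw": 0}, {"travel": [-30, 1, -16], "delta_rot": [0, 0.003, 0], "claw": 0}, {"travel": [-48, 1, -16], "delta_rot": [0, 0.003, 0], "claw": 0}, {"travel": [-48.5, 1, -11], "delta_rot": [0, 0.003, 0], "claw": 0}]'

```text
clock: 11.5
position: [0.4826, -0.0632, 0.0899]
tcp_rot: [-179.9, 0.3, -178.4]
force: [-0.8, -0.0, -0.7]
gripper_width: 0.0001
```

```bash
python3 mv.py 25 -70 0 181.5
```

```text
target [ 0.4797 -0.0628  0.08  ] travel [2.9 0.5 9.8] rotvec [-0.0016  0.0044  0.0021] F [-0.83 -0.04 -0.69] 11.5 [ -17.    2.  115.   -0.   62. -108.]
```

Call:
apply_moves --increments '[{"travel": [2.5, 0, 3], "delta_rot": [0, 0.004, 0], "claw": 0}, {"travel": [2.5, 0, 6], "delta_rot": [0, 0.004, 0], "claw": 0}, {"travel": [2.5, 0, 8], "delta_rot": [0, 0.004, 0], "claw": 0}, {"travel": [2.5, 0, 8], "delta_rot": [0, 0.004, 0], "claw": 0}]'

```text
clock: 11.9
position: [0.4792, -0.0632, 0.0813]
tcp_rot: [-179.9, -0.0, -178.4]
force: [0.1, 0.6, -0.3]
gripper_width: 0.0009
```

Call:
apply_moves --increments '[{"travel": [0, 0, 1.5], "delta_rot": [0, 0, 0], "claw": 0}, {"travel": [0, 0, 2.5], "delta_rot": [0, 0, 0], "claw": 0}, {"travel": [0, 0, 2.5], "delta_rot": [0, 0, 0], "claw": 0}]'

```text
clock: 12.2
position: [0.4795, -0.0633, 0.0803]
tcp_rot: [-179.9, -0.0, -178.4]
force: [-4.4, 1.3, 10.2]
gripper_width: 0.0006
```

Call:
apply_moves --increments '[{"travel": [0, 0, 1], "delta_rot": [0, 0, 0], "claw": 0}, {"travel": [0, 0, 1], "delta_rot": [0, 0, 0], "claw": 0}]'

```text
clock: 12.4
position: [0.4795, -0.0633, 0.0803]
tcp_rot: [-179.9, -0.0, -178.4]
force: [-4.0, 2.3, 8.4]
gripper_width: 0.0003
```

```bash
python3 mv.py -25 -122 50 181.5
```

```text
target [ 0.4311 -0.1161  0.13  ] travel [ 49.9 -51.5 -49.6] rotvec [-0.0014 -0.0001  0.0019] F [-3.96  2.32  8.4 ] 12.4 [ -17.    3.  116.   -0.   61. -108.]
```

Call:
apply_moves --increments '[{"travel": [0, 0, -30], "delta_rot": [0, 0, 0], "claw": 0}, {"travel": [0, 0, -65], "delta_rot": [0, 0, 0], "claw": 0}, {"travel": [20, -10, -70], "delta_rot": [0, 0, 0], "claw": 0}, {"travel": [45, -42, -65], "delta_rot": [0, 0, 0], "claw": 0}, {"travel": [50, -51.5, -55], "delta_rot": [0, 0, 0], "claw": 0}]'

```text
clock: 12.9
position: [0.4302, -0.1179, 0.1363]
tcp_rot: [-179.8, 0.1, -178.4]
force: [0.2, -0.1, -0.1]
gripper_width: 0.0006
```

```bash
python3 ov.py; python3 mv.py -25 -122 32 181.5
```

```text
target [ 0.4311 -0.1161  0.112 ] travel [-1.6  0.5 22.1] rotvec [-0.0006 -0.0017 -0.001 ] F [0.44 0.92 0.12] 13.0 [ -25.   -7.  119.   -0.   68. -117.]
```

View pics/ov_scene.png

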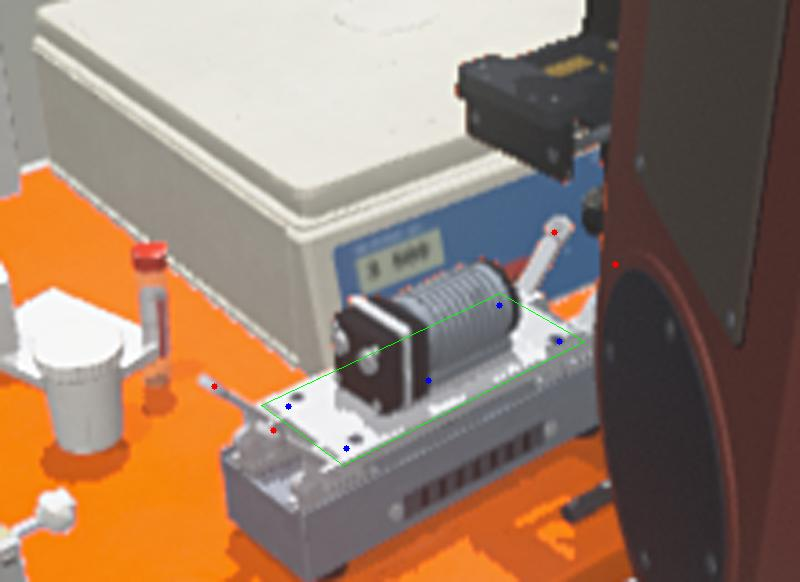

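Call:
apply_moves --increments '[{"travel": [-1, 0, 8], "delta_rot": [0, 0, 0], "claw": 0}, {"travel": [-1, 0, 14], "delta_rot": [0, 0, 0], "claw": 0}, {"travel": [-1, 0, 18], "delta_rot": [0, 0, 0], "claw": 0}, {"travel": [-1, 0, 21], "delta_rot": [0, 0, 0], "claw": 0}]'

```text
clock: 13.4
position: [0.4308, -0.1167, 0.113]
tcp_rot: [-179.9, -0.1, -178.5]
force: [-1.4, -3.2, 4.5]
gripper_width: 0.0003
```

Call:
apply_moves --increments '[{"travel": [0, -1, 2], "delta_rot": [0, 0, 0], "claw": 0}, {"travel": [0, -2, 4], "delta_rot": [0, 0, 0], "claw": 0}, {"travel": [0, -3, 6], "delta_rot": [0, 0, 0], "claw": 0}, {"travel": [0, -4, 8], "delta_rot": [0, 0, 0], "claw": 0}]'

```text
clock: 13.8
position: [0.4315, -0.1213, 0.1053]
tcp_rot: [-179.8, -0.1, -178.5]
force: [-0.3, -4.0, 4.4]
gripper_width: 0.0003
```

```bash
python3 mv.py -25 -136 -2 181.5
```

```text
target [ 0.4314 -0.1301  0.078 ] travel [ 0.2 -8.7 27.3] rotvec [-0.0028 -0.001   0.0003] F [-0.34 -4.02  4.39] 13.8 [ -26.   -4.  120.   -0.   65. -117.]
```

Call:
apply_moves --increments '[{"travel": [0, -1.5, 4], "delta_rot": [0, 0, 0], "claw": 0}, {"travel": [0, -3, 8], "delta_rot": [0, 0, 0], "claw": 0}, {"travel": [0, -5, 12], "delta_rot": [0, 0, 0], "claw": 0}, {"travel": [0, -6, 16], "delta_rot": [0, 0, 0], "claw": 0}, {"travel": [0, -7, 19], "delta_rot": [0, 0, 0], "claw": 0}]'

```text
clock: 14.3
position: [0.4316, -0.1282, 0.0858]
tcp_rot: [-179.9, -0.1, -178.5]
force: [0.2, 0.4, 0.7]
gripper_width: 0.0002
```

Call:
apply_moves --increments '[{"travel": [0, -0.5, 2], "delta_rot": [0, 0, 0], "claw": 0}, {"travel": [0, -1, 4], "delta_rot": [0, 0, 0], "claw": 0}, {"travel": [0, -1.5, 6], "delta_rot": [0, 0, 0], "claw": 0}, {"travel": [0, -1.5, 6], "delta_rot": [0, 0, 0], "claw": 0}]'

```text
clock: 14.7
position: [0.4311, -0.1295, 0.0793]
tcp_rot: [-179.9, -0.1, -178.5]
force: [0.7, 0.3, 1.0]
gripper_width: 0.0003
```

```bash
python3 mv.py -25 -136 -2 181.5
```

```text
target [ 0.4314 -0.1301  0.078 ] travel [-0.3 -0.6  1.3] rotvec [-0.0016 -0.0023  0.0003] F [0.7  0.31 1.01] 14.7 [ -27.   -2.  120.   -0.   61. -118.]
```

Call:
apply_moves --increments '[{"travel": [0, -0.5, 1.5], "delta_rot": [0, 0, 0], "claw": 0}, {"travel": [0, -0.5, 2.5], "delta_rot": [0, 0, 0], "claw": 0}, {"travel": [0, -0.5, 2.5], "delta_rot": [0, 0, 0], "claw": 0}]'

```text
clock: 15.0
position: [0.4313, -0.1298, 0.078]
tcp_rot: [-179.9, -0.1, -178.5]
force: [-3.7, 3.3, 13.4]
gripper_width: 0.0001
```

Call:
apply_moves --increments '[{"travel": [0, 0, 1.5], "delta_rot": [0, 0, 0], "claw": 0}, {"travel": [0, 0, 1.5], "delta_rot": [0, 0, 0], "claw": 0}]'

```text
clock: 15.2
position: [0.4314, -0.1298, 0.0779]
tcp_rot: [-179.9, -0.2, -178.5]
force: [-5.3, 2.7, 15.3]
gripper_width: 0.0005
```

Call:
apply_moves --increments '[{"travel": [0, 0, 2.5], "delta_rot": [0, 0, 0], "claw": 0}, {"travel": [0, 0, 2.5], "delta_rot": [0, 0, 0], "claw": 0}]'

```text
clock: 15.4
position: [0.4317, -0.1298, 0.0773]
tcp_rot: [-180.0, -0.2, -178.4]
force: [-6.5, 2.9, 18.3]
gripper_width: 0.0006
```

Call:
apply_moves --increments '[{"travel": [0, 0, -30], "delta_rot": [0, 0, 0], "claw": 0}, {"travel": [0, 0, -75], "delta_rot": [0, 0, 0], "claw": 0}, {"travel": [0, 0, -110], "delta_rot": [0, 0, 0], "claw": 0}, {"travel": [0, 30, -120], "delta_rot": [0, 0, 0], "claw": 0}, {"travel": [0, 80, -120], "delta_rot": [0, 0, 0], "claw": 0}]'

```text
clock: 15.9
position: [0.4315, -0.0512, 0.2]
tcp_rot: [-179.8, 0.1, -178.7]
force: [1.5, 0.1, 0.1]
gripper_width: 0.0007
```

Call:
apply_moves --increments '[{"travel": [0, 40, 0], "delta_rot": [0, 0, 0], "claw": 0}, {"travel": [0, 85, 0], "delta_rot": [0, 0, 0], "claw": 0}, {"travel": [0, 130, 0], "delta_rot": [0, 0, 0], "claw": 0}, {"travel": [0, 175, 0], "delta_rot": [0, 0, 0], "claw": 0}, {"travel": [0, 220, 0], "delta_rot": [0, 0, 0], "claw": 0}]'

```text
clock: 16.4
position: [0.4258, 0.1703, 0.199]
tcp_rot: [-179.8, 0.1, -178.7]
force: [0.9, -0.1, 0.9]
gripper_width: 0.0005
```

```bash
python3 ov.py
```

View pics/ov_scene.png

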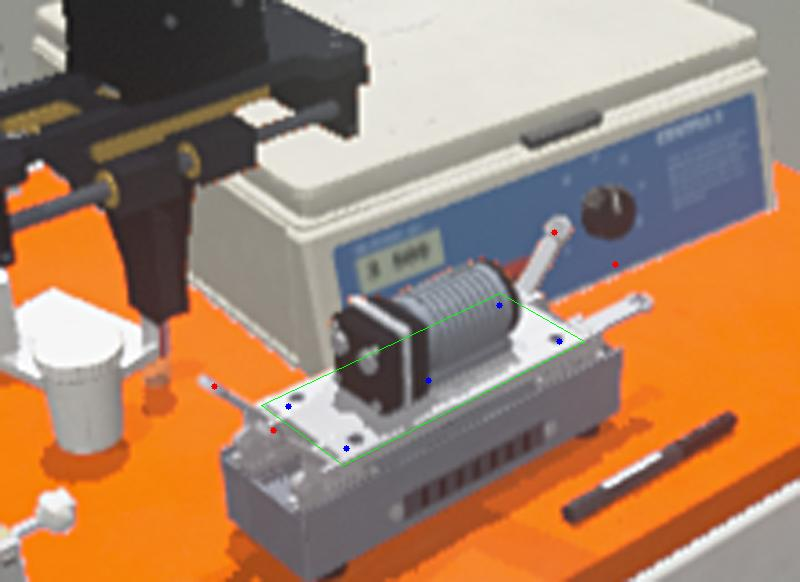

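View pics/ov_top.png

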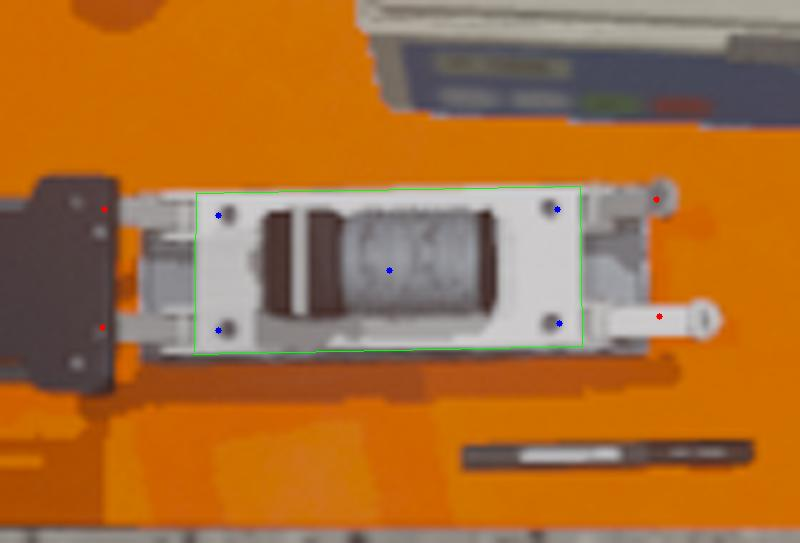

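Call:
apply_moves --increments '[{"travel": [0, -45, 0], "delta_rot": [0, 0, 0.14], "claw": 0}, {"travel": [0, -90, 0], "delta_rot": [0, 0, 0.28], "claw": 0}, {"travel": [0, -135, 0], "delta_rot": [0, 0, 0.42], "claw": 0}, {"travel": [0, -180, 0], "delta_rot": [0, 0, 0.56], "claw": 0}, {"travel": [0, -220, 0], "delta_rot": [0, 0, 0.7], "claw": 0}]'

```text
clock: 17.0
position: [0.4308, -0.0495, 0.1992]
tcp_rot: [-179.9, 0.1, 141.2]
force: [-0.2, -0.2, 0.3]
gripper_width: -0.0
```

Call:
apply_moves --increments '[{"travel": [0, 0, 0], "delta_rot": [0, 0, 0.14], "claw": 0}, {"travel": [0, 0, 0], "delta_rot": [0, 0, 0.28], "claw": 0}, {"travel": [0, 0, 0], "delta_rot": [0, 0, 0.42], "claw": 0}, {"travel": [0, 0, 0], "delta_rot": [0, 0, 0.56], "claw": 0}, {"travel": [0, 0, 0], "delta_rot": [0, 0, 0.7], "claw": 0}]'

```text
clock: 17.5
position: [0.4301, -0.0503, 0.1987]
tcp_rot: [-179.9, 0.2, 100.7]
force: [-0.6, -0.2, 0.5]
gripper_width: 0.0006
```

```bash
python3 mv.py -25 -74 20 91.5
```

```text
target [ 0.4298 -0.0681  0.1   ] travel [-17.2  -3.5  98.8] rotvec [-0.0008  0.0028  0.1604] F [-0.6  -0.17  0.46] 17.5 [-17. -13. 117.  -0.  77. -28.]
```

Call:
apply_moves --increments '[{"travel": [-17, -3.5, 0], "delta_rot": [0, 0, 0.1], "claw": 0}, {"travel": [-17, -3.5, 10], "delta_rot": [0, 0.003, 0.16], "claw": 0}, {"travel": [-17, -3.5, 50], "delta_rot": [0, 0.003, 0.16], "claw": 0}, {"travel": [-17, -3.5, 88], "delta_rot": [0, 0.003, 0.16], "claw": 0}, {"travel": [-17, -3.5, 96], "delta_rot": [0, 0.003, 0.16], "claw": 0}]'

```text
clock: 18.0
position: [0.4257, -0.0675, 0.0984]
tcp_rot: [-179.5, -0.2, 91.5]
force: [-0.9, 1.0, -0.0]
gripper_width: 0.0004
```

```bash
python3 mv.py -25 -74 0 91.5
```

```text
target [ 0.4298 -0.0681  0.08  ] travel [-0.8  4.3 18.4] rotvec [-0.0092 -0.0028 -0.0003] F [-0.93  1.01 -0.04] 18.0 [-19.  -6. 122.  -0.  65. -21.]
```

Call:
apply_moves --increments '[{"travel": [-0.5, 4, 5], "delta_rot": [-0.009, -0.003, 0], "claw": 0}, {"travel": [-0.5, 4, 10], "delta_rot": [-0.009, -0.003, 0], "claw": 0}, {"travel": [-0.5, 4, 14], "delta_rot": [-0.009, -0.003, 0], "claw": 0}, {"travel": [-0.5, 4, 16], "delta_rot": [-0.009, -0.003, 0], "claw": 0}, {"travel": [-0.5, 4, 16], "delta_rot": [-0.009, -0.003, 0], "claw": 0}]'

```text
clock: 18.5
position: [0.4301, -0.068, 0.083]
tcp_rot: [180.0, 0.0, 91.5]
force: [-0.5, -0.4, -0.5]
gripper_width: 0.0002
```

```bash
python3 mv.py -25 -74 0 91.5
```

```text
target [ 0.4298 -0.0681  0.08  ] travel [-0.1 -0.3  3. ] rotvec [ 0.0009  0.0006 -0.0001] F [-0.51 -0.41 -0.54] 18.5 [-19.  -4. 122.  -0.  62. -21.]
```

Call:
apply_moves --increments '[{"travel": [0, 0, 1.5], "delta_rot": [0, 0, 0], "claw": 0}, {"travel": [0, 0, 3], "delta_rot": [0, 0, 0], "claw": 0}, {"travel": [0, 0, 4], "delta_rot": [0, 0, 0], "claw": 0}, {"travel": [0, 0, 4], "delta_rot": [0, 0, 0], "claw": 0}]'

```text
clock: 18.9
position: [0.4306, -0.0681, 0.0802]
tcp_rot: [179.9, 0.1, 91.5]
force: [-3.8, 0.5, 10.1]
gripper_width: 0.0004
```

Call:
apply_moves --increments '[{"travel": [0, 0, 1.5], "delta_rot": [0, 0, 0], "claw": 0}, {"travel": [0, 0, 1.5], "delta_rot": [0, 0, 0], "claw": 0}, {"travel": [0, 0, 1.5], "delta_rot": [0, 0, 0], "claw": 0}]'

```text
clock: 19.2
position: [0.4307, -0.0681, 0.0802]
tcp_rot: [180.0, 0.1, 91.5]
force: [-6.5, 1.3, 14.4]
gripper_width: 0.0001
```

```bash
python3 ov.py; python3 mv.py -25 -74 0 91.5
```

```text
target [ 0.4298 -0.0681  0.08  ] travel [ 0.  -0.8  0.2] rotvec [0.0009 0.0009 0.0004] F [-6.89  2.34 13.88] 19.3 [-19.  -4. 122.  -0.  62. -21.]
```

View pics/ov_scene.png

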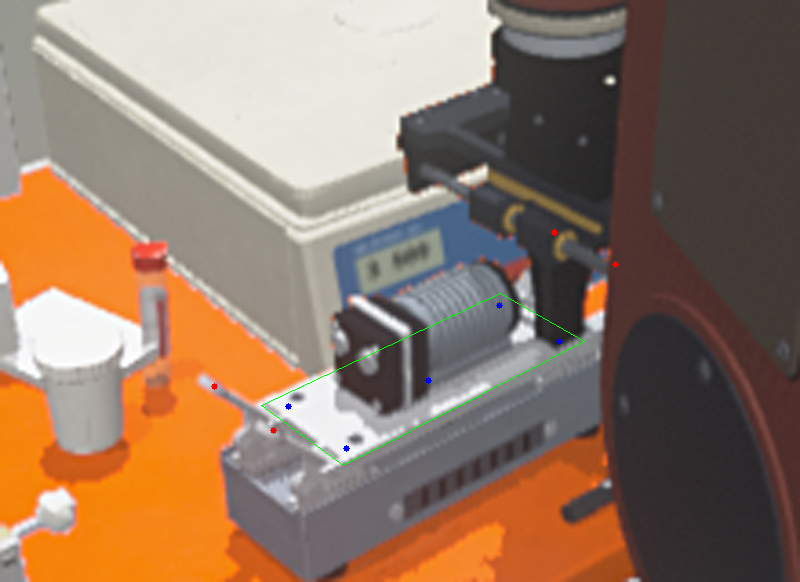

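The fingertips stand on the front right corner spot (about pixel 559,341), pressing with 14 N. The plate is level and unmoved at its left end.

```bash
python3 -c "
from h import *
print(robot.finish_job())"
```

```text
the job is handed in; nothing more can be done
None
```

The low corner was the front right. Its shim lever is now down flat, and I handed the job in at about 19 s with the fingertips holding that corner at about 14 N.

- **Finding the corner:** I pressed all four with shut fingertips. Rear left, front left and rear right stayed at the same height under 8–11 N. Front right sank about 3 mm and the plate visibly tilted.
- **Disagreement with the brief:** 3 mm at about 14 N is stiffer than the 4–5 mm at 5 N you described. I think it's because the broad fingertips, set 4 mm inboard, bore on the inner part of the tilting plate. I did not repeat the press nearer the corner before shimming.
- **Lever:** I pushed the front right lever down to its stop at the expected flat height and pressed it there with up to 18 N. The pictures afterwards show it flat. Both rear levers and the front left one look unmoved, as do the marker, cup and vial. The tape, out of frame in those later pictures, was never approached.
- **Final press:** On the corner spot, the tool did not move as the force rose from 10 to 14 N. It stood within 0.1 mm of the height measured at the three sound corners.

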